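# Close and lock the dryer lint box

## Robot

A 6-joint arm with a two-finger parallel gripper is mounted at the origin on the work surface. World frame = base frame: x ahead of the robot, y to its left, z up, the work surface at z = 0. Lengths are in m, angles in degrees, forces in N, time in s.
With the tool pointing down it reaches from about 0.375 to 0.925 m from the base axis. Payload 5.7 kg.
Tool frame: the origin (TCP) lies at the centre of the arm's flange, where the gripper is bolted on; the fingertips stand env.finger_overhang ahead of it and the grasp point (between the pads) lies 155 mm ahead of it (env.finger_overhang is the distance from the TCP to the fingertips, in m); z points along the fingers, y is the line along which they close (so a half turn about z gives the same grasp; the last joint's range is limited). The gripper opens to 85 mm and grips with 20 to 120 N. Pads are 22 mm wide; open, the fingers measure 114 mm over their backs; the gripper's body (76 mm by 85 mm) begins 54 mm behind the grasp point. The pads swing forward as they close: fully open they stand 13 mm farther back than shut.
Start: joints at [62.16, 20.558, 86.54, -0, 72.909, -6.595], TCP at [0.217, 0.559, 0.405] pointing down, gripper open.
Joint ranges: [-170.27, 170.27], [-57.76, 135], [12.27, 136.19], [-55.21, 235.2], [11.17, 155.16], [-170.74, 170.74]. Speed limits (degrees/s): [136.94, 136.94, 180, 180, 180, 180].

## Interface

Orientations are given as a 3x3 rotation matrix whose columns are the frame's x, y, z axes.
In Python, from cell import env gives the robot as it stands.
- The arm moves only by the tool jog_arm, never from a script. Its argument "plan" is a list of rows, each a list of 7 numbers: the shift along the tool's x, y, z in cm, then the turn, a rotation vector about the tool's x, y, z in degrees, then the closure in counts, from 0 (fully open) to 255 (shut). A call has 1 to 5 rows; each row is the pose to reach, as a shift and turn from the pose commanded when the call began, along the tool's axes at that moment; what a row does not reach only later rows make up. A row lasts 1/10 s, in which the tool goes at most 50 mm and 8.59 degrees, less where a joint would pass 70% of its speed; a pose out of reach is approached as far as the arm can. A call with a gripper value outside its range is refused whole. The fingers move at their own pace and stop on an object; the grip force is fixed at half the most. Time passes only in rows, so rows that repeat a pose let the fingers close. It gives the time, the measured TCP pose, the force, the opening and the grip force at its end, in the units of the state.
- env.get_obs(): the state, without advancing time (a new reading comes with each control period).
- env.grab_frame(name): name is "side" or "top"; returns a dict with "img" (384x512x3 uint8, red, green, blue), "depth" (384x512 float32, m along the optical axis (not along the pixel's ray), 0 where there is no reading), "fx", "fy", "cx", "cy" (pixels), "rvec" (rotation vector, rad) and "tvec" (3), from world to camera coordinates, as OpenCV has them. Camera axes: x right, y down, z forward; pixel columns grow to the right and rows downward; lengths in m; the calibration is good to about 2 mm. A picture is of the moment at which its call begins.
- env.job_done(): hands the job in; it is judged then, once.
The state is a dict: "t": time; "q": joint angles; "qvel": joint speeds; "tau": joint torques, N m; "position": TCP position; "ee_rot": TCP orientation; "force": force on the tool from outside, world axes, zero at the start; "torque": the same for the moment, N m; "width": finger opening in m; "grip_force": force on a finger pad.
Only numpy, scipy, OpenCV 4.12 (cv2) and the standard library are available. Lean on these libraries where they do the work, as an engineer would, in place of code of your own. Each camera call takes 0.05 s, during which the arm holds its last target. There are 200 camera calls.

## Task

Close the dryer's lint box: slide the white cover with the orange tab fully home against its end stop, then turn the brass wing nut clockwise, in short arcs since the two water pipes are in the way, until it clamps the cover firmly. Finger-tight only, about 0.3 N m of turning torque: do not overtighten it, do not lean on the pipes, and leave the things around where they stand.

Things in the scene. Friction and masses are not known exactly. Their poses are not given: they have to be found in the camera images.
- lintbox: Lint box fixed on the counter: metal box 270 x 150 mm, top 46 mm above the counter, floor plate 310 x 250 mm. Origin on the counter under the nut's stud. x axis: the way the cover closes; y axis: to the hot pipe. Side guides (tops at 66 mm) hold the cover straight; the end stop's face is at x = +90 mm, its top at 66 mm.
- cover: White loose sliding cover, 180 (x) x 110 x 6 mm, about 0.5 kg, on a soft gasket (underside 52 mm up) that gives 0 to 3 mm under the nut, unseen, before a firm ledge, slotted round the stud. Origin: centre of its underside; axes as the box's. Fully home when its +x edge meets the end stop (origin at x = 0 of the box); it starts 20 to 45 mm short. Sliding takes 2 to 4 N.
- tab (a point): Point on the orange tab that stands up near the cover's -x end: tab 10 mm thick (x), 60 mm wide (y), top 38 mm above the cover's underside. The point is in the tab's middle, 10 mm below its top edge, 83 mm behind the cover's origin.
- wingnut: Brass wing nut: clockwise from above screws it down, 1.25 mm per rad. Flange 28 mm wide, hub 22 mm wide up to z 14, wings above: an upright slab 50 mm long (x), 10 thick (y), z 10 to 44 mm, with an 8 mm notch in the middle above z 26. Origin: centre of the flange's underside, z up. Starts loose 1.5 to 2.1 mm above the cover, at any angle. It stays where it is left.
- wings (a point): Grip point in the wings, on the axis, 10 mm below their top; axes as the nut's. Grip across the thickness or the span. Loose it turns with 0.03 N m, on the soft gasket up to 0.1; then firm, it climbs 0.1 N m in about 0.12 rad; 0.3 N m clamps well (about 45 N), twice that overtightens. A light grip (12 N on the thickness, 8 N on the span) gives way at about 0.3 N m.
- hot_pipe: Fixed upright copper pipe with a red sleeve, 24 mm diameter (28 mm at its collars), top 198 mm above the counter, axis 88 mm from the nut's axis on the box's +y side. Origin: on its axis, 8 mm above the counter.
- cold_pipe: The same with a blue sleeve, 88 mm from the nut's axis on the box's -y side.
- detergent: Bystander: blue bottle, 72 mm diameter, 170 mm high, loose. Origin: centre of its underside.
- spray: Bystander: red bottle, 54 mm diameter, 160 mm high, loose. Origin: centre of its underside.
- pegtray: Bystander: open green tray 120 x 90 x 40 mm, loose. Origin: centre of its underside.
Things that resemble listed ones, but are neither listed nor needed, are in the scene too. There is more than one size of the cover; the one meant has the size given above.

How it is judged (in metres and radians):
On the way, in this order (a step that is already met when the one before it is completed fails the run):
1. the cover is fully home against the end stop (within 3 mm) with the nut still loose (x of cover in the frame of lintbox above -0.003 m and contact force between wingnut and cover below 10 N), for 0.2 s.
2. the wing nut clamps the cover with at least 25 N (contact force between wingnut and cover above 25 N), for 0.2 s.
At the end, for the whole second after the job is handed in: The cover is home against the end stop (within 4 mm) and at rest, and the wing nut, at rest, clamps it with at least 25 N (x of cover in the frame of lintbox above -0.004 m and contact force between wingnut and cover above 25 N and linear speed of cover below 0.01 m/s and angular speed of wingnut below 0.05 rad/s); the robot touches nothing.
It fails at once if the nut is overtightened: it presses on the cover with more than 110 N (contact force between wingnut and cover above 110 N).
It fails at once if the robot leans on a water pipe with more than 10 N (contact force between any of the fingers, the arm and hot_pipe above 10 N or contact force between any of the fingers, the arm and cold_pipe above 10 N).
It fails at once if a bystander is moved more than 30 mm (distance of any of detergent, spray, pegtray from where it was at the start of the episode above 0.03 m).
It also fails if it takes over 72 s, if anything falls off the work surface, if the arm or the gripper's body presses on something with over 40 N, if the wrist force passes 120 N, or if a joint passes its speed limit or range.

## Working session

There is one attempt and no reset: what is moved stays moved. The work goes in short steps, Python scripts to look and compute and a tool call to move; the robot and the scene stay as the last step left them, time stands still between calls to the robot, and variables do not carry over. Pictures are saved under pics/ and viewed, at most 10 in all, crops included, and the job is handed in when it is done.

Besides the shell and the picture viewer there is one more tool, called after "Call:" as name(argument=value, ...) on one line, values as JSON. jog_arm: Moves the arm, as the interface text tells. Its arguments: {"type":"object","properties":{"plan":{"type":"array","items":{"type":"array","items":{"type":"number"}}}},"required":["plan"]}

```bash
mkdir -p pics; ls
cat > h.py <<'E'
import numpy as np, cv2
from cell import env
def grab(n):
    f=env.grab_frame(n); R=cv2.Rodrigues(np.array(f['rvec'],float))[0]; t=np.array(f['tvec'],float).ravel()
    d=f['depth']; v,u=np.mgrid[:384,:512]
    P=np.stack([(u-f['cx'])/f['fx']*d,(v-f['cy'])/f['fy']*d,d],-1)
    W=(P-t)@R; W[d==0]=np.nan
    return f,W
E
python3 - <<'E'
from h import *
o=env.get_obs(); print({k:np.round(v,3).tolist() for k,v in o.items()}, env.finger_overhang)
for n in('top','side'):
    f,W=grab(n); np.savez(f'{n}0.npz',img=f['img'],W=W)
    cv2.imwrite(f'pics/{n}0.png',cv2.resize(f['img'][...,::-1],(800,600)))
    print(n,f['fx'],f['tvec'],f['rvec'])
E
```

```text
pics
{'t': 0.0, 'q': [62.161, 20.599, 86.599, 0.0, 72.908, -6.596], 'qvel': [-0.074, 0.012, -0.034, -0.003, 0.005, -0.038], 'tau': [-0.0, -52.764, -27.861, -0.0, 0.013, -0.0], 'position': [0.217, 0.559, 0.404], 'ee_rot': [[-0.932, 0.362, -0.001], [0.362, 0.932, -0.002], [0.0, -0.002, -1.0]], 'force': [-0.319, -0.01, 0.37], 'torque': [-0.026, -0.004, 0.04], 'grip_force': 0.0, 'width': 0.086} 0.1734
top 346.590779294738 [0.0089498  0.51727115 1.0388232 ] [ 2.16721709 -2.1084899   0.17620429]
side 477.8354023598561 [-0.40600128  0.29014998  1.06679751] [ 2.24615326 -0.79624253  0.31977347]
```

View pics/top0.png

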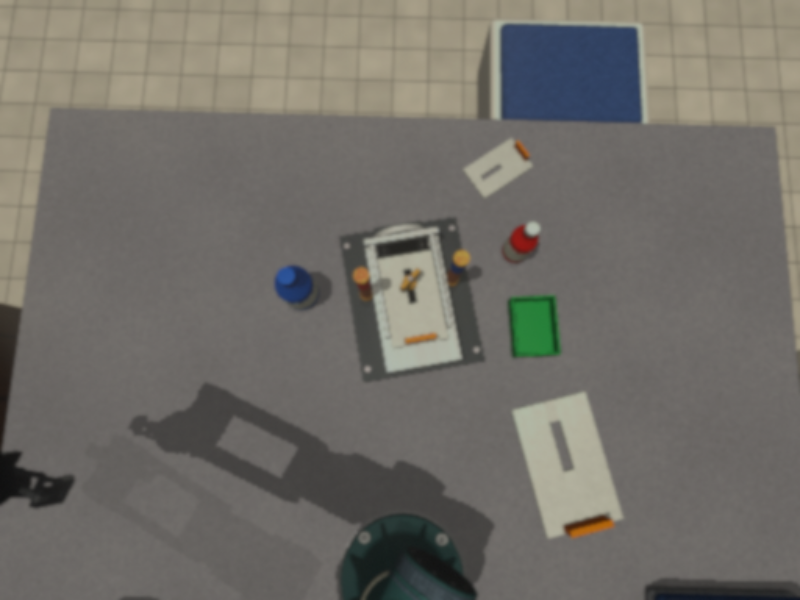

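View pics/side0.png

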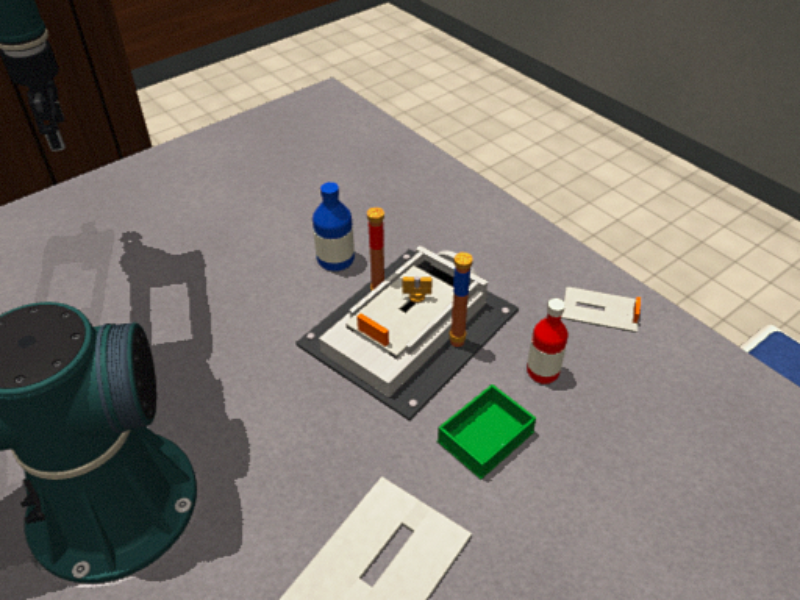

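The top view shows the box at about (410,300), tab (420,338), nut (411,280), hot pipe (362,280), cold pipe (460,262). The cover closes upward in the image, away from the robot. Next I locate these from depth.

```bash
cat >> h.py <<'E'
def rect(p):
    p=p.astype(np.float32)*1000; c,s,a=cv2.minAreaRect(p[:,:2])
    return np.round(c,1),np.round(s,1),round(a,1)
def orange(img):
    h=cv2.cvtColor(img,cv2.COLOR_RGB2HSV); return h
E
python3 - <<'E'
from h import *
for n in('top','side'):
    z=np.load(n+'0.npz'); W=z['W']; img=z['img']; h=cv2.cvtColor(img,cv2.COLOR_RGB2HSV).astype(int)
    Z=W[...,2]; sat=(h[...,1]>130)&(h[...,2]>60)
    roi=(W[...,0]>.35)&(W[...,0]<.75)&(abs(W[...,1])<.25)
    def comps(m,lab,minn=6):
        k,L,_,_=cv2.connectedComponentsWithStats(m.astype(np.uint8),connectivity=8)
        for i in range(1,k):
            p=W[L==i]; 
            if len(p)>=minn: v,u=np.where(L==i); print(n,lab,len(p),'px',u.mean().round(),v.mean().round(),rect(p),'z',np.round(np.nanpercentile(p[:,2],[5,50,95])*1000),'hsv',np.median(h[L==i],0), p.mean(0).round(4))
    comps(roi&(Z>.185)&(Z<.21),'pipetop')
    comps(roi&(Z>.072)&(Z<.13)&(h[...,0]<30)&(h[...,1]>110),'orange/brass')
    comps(roi&(Z>.05)&(Z<.075)&(h[...,1]<70)&(h[...,2]>120),'white')
    comps(roi&(Z>.12)&(Z<.18),'tall')
    comps((W[...,0]>.3)&(W[...,0]<.9)&(abs(W[...,1])<.45)&(h[...,0]>50)&(h[...,0]<70)&sat,'green')
E
```

```text
Traceback (most recent call last):
  File "h.py", line 10, in rect
    p=p.astype(np.float32)*1000; c,s,a=cv2.minAreaRect(p[:,:2])
                                       ~~~~~~~~~~~~~~~^^^^^^^^^
cv2.error: OpenCV(4.12.0) /io/opencv/modules/imgproc/src/convhull.cpp:143: error: (-215:Assertion failed) total >= 0 && (depth == CV_32F || depth == CV_32S) in function 'convexHull'
```

```bash
sed -i 's/minAreaRect(p\[:,:2\])/minAreaRect(np.ascontiguousarray(p[:,:2]))/; /^def orange/,$d' h.py
python3 - <<'E'
from h import *
for n in('top','side'):
    z=np.load(n+'0.npz'); W=z['W']; img=z['img']; h=cv2.cvtColor(img,cv2.COLOR_RGB2HSV).astype(int)
    Z=W[...,2]
    roi=(W[...,0]>.35)&(W[...,0]<.75)&(abs(W[...,1])<.25)
    def comps(m,lab,minn=6):
        k,L,_,_=cv2.connectedComponentsWithStats(m.astype(np.uint8),connectivity=8)
        for i in range(1,k):
            p=W[L==i]; 
            if len(p)>=minn: v,u=np.where(L==i); print(n,lab,len(p),'px',u.mean().round(),v.mean().round(),*rect(p),'z',np.round(np.nanpercentile(p[:,2],[5,50,95])*1000),'hsv',np.median(h[L==i],0), (p.mean(0)*1000).round(1))
    comps(roi&(Z>.185)&(Z<.21),'pipetop')
    comps(roi&(Z>.074)&(Z<.13)&(h[...,0]<30)&(h[...,1]>110),'orange/brass')
    comps(roi&(Z>.05)&(Z<.075)&(h[...,1]<70)&(h[...,2]>120),'white')
    comps(roi&(Z>.12)&(Z<.18),'tall')
E
```

```text
top pipetop 90 px 295.0 165.0 [577.6 -86.5] [24.9 27. ] 89.5 z [194. 199. 201.] hsv [ 19.  156.  165.5] [576.8 -86.4 198.2]
top pipetop 91 px 231.0 176.0 [541.4  85.3] [26.  26.4] 48.6 z [192. 198. 201.] hsv [ 15. 157. 164.] [541.3  85.1 198. ]
top orange/brass 202 px 334.0 154.0 [ 641.3 -214.7] [51.4 37.9] 42.0 z [ 86. 108. 123.] hsv [  1. 210. 125.] [ 637.6 -212.1  106.6]
top orange/brass 14 px 266.0 175.0 [568.8  -9.2] [ 9.  12.1] 90.0 z [ 99. 104. 107.] hsv [ 18.5 142.5 152.5] [569.4  -9.2 103.5]
top orange/brass 17 px 289.0 177.0 [569.1 -81.5] [17.7  4.4] 58.3 z [ 80.  91. 111.] hsv [ 11. 126.  71.] [568.3 -81.5  92.8]
top orange/brass 35 px 261.0 181.0 [551.7   2.9] [23.4 25. ] 81.6 z [ 75. 101. 105.] hsv [ 18. 149. 131.] [550.7   4.7  94.2]
top orange/brass 17 px 234.0 187.0 [531.7  85. ] [ 3.  15.7] 2.5 z [ 82.  98. 119.] hsv [ 10. 122.  69.] [531.5  84.4  98.6]
top orange/brass 65 px 269.0 216.0 [448.2 -22.4] [10.  54.8] 12.6 z [88. 91. 93.] hsv [ 15. 164. 170.] [447.9 -22.1  90.6]
top white 2354 px 263.0 185.0 [556.5  -1. ] [235.5 148.2] 11.6 z [55. 59. 68.] hsv [ 27.  29. 
[... 1779 characters left out ...]
[ 626.  -204.5] [12.3  1.5] 52.6 z [56. 60. 67.] hsv [ 23.  38. 125.] [ 625.1 -205.6   61.3]
side white 12 px 341.0 226.0 [ 621.  -216.2] [9.7 2.6] 83.5 z [52. 59. 67.] hsv [ 22.   47.  123.5] [ 621.  -216.3   58.6]
side tall 288 px 211.0 129.0 [539.4 216. ] [40.7 50.7] 49.5 z [121. 142. 170.] hsv [109. 240. 108.] [538.5 211.8 145.1]
side tall 160 px 240.0 152.0 [539.4  77.4] [16.9 25.4] 66.4 z [124. 150. 177.] hsv [  1. 250. 105.] [537.1  77.3 149.7]
side tall 181 px 295.0 182.0 [572.8 -92.8] [14.9 24.7] 44.7 z [124. 152. 177.] hsv [110. 231.  77.] [571.5 -94.1 150.9]
side tall 179 px 355.0 200.0 [ 645.8 -222.1] [23.8 25.1] 55.3 z [123. 151. 161.] hsv [ 18.  47. 123.] [ 642.6 -224.4  146.1]
```

Box frame: nut axis about (559,-2) mm, yaw 11.8°, cover about 30 mm short. The wings lie along about -35° in world. Moving toward the tab.

Call:
jog_arm(plan=[[-4,-4,0,0,0,8,0],[-7,-7.5,0,0,0,16,0],[-10.5,-11.3,0,0,0,24,0],[-14,-15,0,0,0,32,0],[-17,-18.4,0,0,0,40,0]])

```text
t: 0.6
position: [0.3092, 0.3248, 0.4044]
ee_rot: [[-0.477, 0.879, -0.0], [0.879, 0.477, -0.0], [-0.0, -0.0, -1.0]]
force: [0.8, -0.6, -0.3]
width: 0.0856
grip_force: 0.0
```

```bash
cat >> h.py <<'E'
ex=np.array([.979,.2045,0]);ey=np.array([-.2045,.979,0]);NUT=np.array([.5592,-.0017,0])
def goto(p,psi):
    "jog numbers from measured pose to TCP p with tool y at world angle psi"
    o=env.get_obs();R=np.array(o['ee_rot']);a=np.radians(psi)
    T=np.array([[np.sin(a),np.cos(a),0],[-np.cos(a),np.sin(a),0],[0,0,-1]]).T
    T=np.c_[np.array([-np.sin(a),np.cos(a),0]),np.array([np.cos(a),np.sin(a),0]),[0,0,-1]]
    d=R.T@(np.array(p)-o['position'])*100; r=np.degrees(cv2.Rodrigues(R.T@T)[0].ravel())
    print('t',o['t'],'jog cm',d.round(2),'deg',r.round(2),'F',np.round(o['force'],1),'M',np.round(o['torque'],2),'q',np.round(o['q'],1),'w',o['width'])
E
python3 -c "
from h import *
goto([.448,-.024,.30],11.8)"
```

```text
t 0.6 jog cm [-37.28  -4.42  10.46] deg [-1.000e-02  2.000e-02  1.667e+01] F [ 0.8 -0.6 -0.3] M [ 0.02 -0.08  0.04] q [ 37.6   7.9 104.3  -0.   67.8   9.1] w 0.08556604973437171
```

Call:
jog_arm(plan=[[-5,-0.6,0,0,0,8,0],[-10,-1.2,0,0,0,16.7,0],[-15,-1.8,0,0,0,16.7,0],[-20,-2.4,0,0,0,16.7,0],[-25,-3,0,0,0,16.7,0]])

```text
t: 1.1
position: [0.4024, 0.0927, 0.4047]
ee_rot: [[-0.209, 0.978, 0.0], [0.978, 0.209, 0.0], [0.0, 0.0, -1.0]]
force: [1.3, 0.4, 0.2]
width: 0.0855
grip_force: 0.0
```

```bash
python3 -c "
from h import *
goto([.448,-.024,.237],11.8)"
```

```text
t 1.1 jog cm [-12.37   2.02  16.77] deg [ 0.01 -0.    0.26] F [1.3 0.4 0.2] M [ 0.05 -0.04 -0.05] q [  3.4   4.8 108.    0.   67.2  -8.7] w 0.08554057162761261
```

Call:
jog_arm(plan=[[-4,0.7,2,0,0,0,0],[-8,1.4,4,0,0,0,0],[-12.4,2.0,6,0,0,0.3,0],[-12.4,2.0,10,0,0,0.3,0],[-12.4,2.0,12,0,0,0.3,60]])

```text
t: 1.6
position: [0.4472, -0.0238, 0.2824]
ee_rot: [[-0.2, 0.98, -0.003], [0.98, 0.2, 0.0], [0.001, -0.003, -1.0]]
force: [-0.2, 0.9, -0.9]
width: 0.0732
grip_force: 0.0
```

```bash
python3 -c "
from h import *
goto([.448,-.024,.237],11.8)"
```

```text
t 1.6 jog cm [-0.04  0.09  4.54] deg [-0.15 -0.06 -0.24] F [-0.2  0.9 -0.9] M [-0.03 -0.01 -0.01] q [-11.9  17.7 112.8  -0.   49.7 -23.5] w 0.07319450759006188
```

Call:
jog_arm(plan=[[0,0,2.5,0,0,0,60],[0,0,4.6,0,0,0,120],[0,0,4.6,0,0,0,170],[0,0,4.6,0,0,0,235],[0,0,4.6,0,0,0,235]])

```text
t: 2.1
position: [0.4485, -0.0224, 0.2397]
ee_rot: [[-0.204, 0.979, 0.002], [0.979, 0.204, -0.0], [-0.001, 0.002, -1.0]]
force: [-0.6, 0.8, 0.7]
width: 0.0088
grip_force: 59.8
```

Call:
jog_arm(plan=[[0,0,0,0,0,0,235],[0,0,0,0,0,0,235],[0,0,0,0,0,0,235]])

```text
t: 2.4
position: [0.4483, -0.0224, 0.2396]
ee_rot: [[-0.204, 0.979, 0.002], [0.979, 0.204, -0.0], [-0.001, 0.002, -1.0]]
force: [0.5, 0.7, 4.4]
width: 0.0091
grip_force: 60.3
```

Run:
```python
from h import *
goto(np.array([.448,-.024,.237])+ex*.030,11.8)
f,W=grab('side'); cv2.imwrite('pics/s1.png',cv2.resize(f['img'][100:260,170:370,::-1],(800,640))[:600])
```

```text
t 2.4 jog cm [-0.15  2.93  0.27] deg [ 0.12  0.05 -0.04] F [0.5 0.7 4.4] M [ 0.1  -0.1   0.04] q [-11.7  22.1 115.   -0.   42.8 -23.4] w 0.009057196077290762
```

View pics/s1.png

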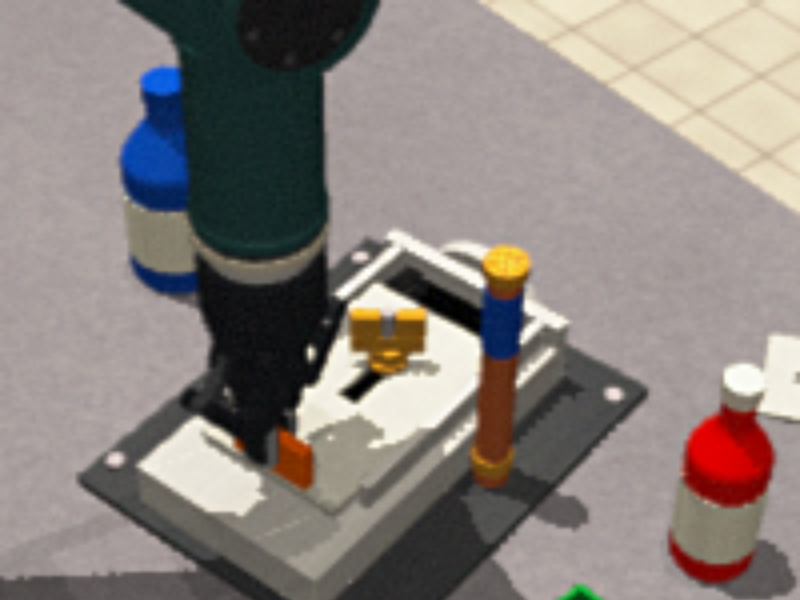

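The fingers hold the tab at (270,450) and the nut is free ahead. Sliding forward along tool +y.

Call:
jog_arm(plan=[[0,0.5,0,0,0,0,235],[0,1.0,0,0,0,0,235],[0,1.5,0,0,0,0,235],[0,2.0,0,0,0,0,235],[0,2.3,0,0,0,0,235]])

```text
t: 2.95
position: [0.4681, -0.0175, 0.2383]
ee_rot: [[-0.204, 0.979, -0.006], [0.979, 0.204, 0.0], [0.001, -0.006, -1.0]]
force: [-6.8, -1.4, 6.8]
width: 0.0088
grip_force: 60.6
```

Call:
jog_arm(plan=[[0,0.1,0,0,0,0,235],[0,0.2,0,0,0,0,235],[0,0.3,0,0,0,0,235],[0,0.4,0,0,0,0,235]])

```text
t: 3.35
position: [0.4716, -0.0167, 0.2382]
ee_rot: [[-0.204, 0.979, -0.007], [0.979, 0.204, 0.0], [0.002, -0.007, -1.0]]
force: [-6.4, -1.5, 6.6]
width: 0.0087
grip_force: 60.6
```

Run:
```python
from h import *
goto(np.array([.448,-.024,.237])+ex*.030,11.8)
```

```text
t 3.35 jog cm [-0.23  0.54  0.12] deg [-0.38 -0.09 -0.02] F [-6.4 -1.5  6.6] M [-0.3   0.82 -0.05] q [-1.04e+01  2.37e+01  1.12e+02 -1.00e-01  4.47e+01 -2.21e+01] w 0.00869904464741964
```

Call:
jog_arm(plan=[[0,0.1,0,0,0,0,235],[0,0.2,0,0,0,0,235],[0,0.3,0,0,0,0,235],[0,0.4,0,0,0,0,235]])

```text
t: 3.75
position: [0.4756, -0.0159, 0.2382]
ee_rot: [[-0.204, 0.979, -0.007], [0.979, 0.204, 0.0], [0.002, -0.007, -1.0]]
force: [-7.3, -1.4, 5.6]
width: 0.0086
grip_force: 60.6
```

Call:
jog_arm(plan=[[0,0.1,0,0,0,0,235],[0,0.2,0,0,0,0,235]])

```text
t: 3.95
position: [0.4775, -0.0155, 0.2382]
ee_rot: [[-0.204, 0.979, -0.007], [0.979, 0.204, 0.0], [0.002, -0.007, -1.0]]
force: [-7.5, -0.8, 7.6]
width: 0.0088
grip_force: 60.6
```

Call:
jog_arm(plan=[[0,0.1,0,0,0,0,235],[0,0.2,0,0,0,0,235]])

```text
t: 4.15
position: [0.4795, -0.0151, 0.2382]
ee_rot: [[-0.204, 0.979, -0.007], [0.979, 0.204, 0.0], [0.002, -0.007, -1.0]]
force: [-7.9, -2.0, 6.7]
width: 0.0088
grip_force: 60.6
```

Call:
jog_arm(plan=[[0,0.1,0,0,0,0,235],[0,0.2,0,0,0,0,235]])

```text
t: 4.35
position: [0.4814, -0.0146, 0.2382]
ee_rot: [[-0.204, 0.979, -0.007], [0.979, 0.204, 0.0], [0.002, -0.007, -1.0]]
force: [-7.3, -1.5, 6.3]
width: 0.0088
grip_force: 60.6
```

Call:
jog_arm(plan=[[0,0.1,0,0,0,0,235],[0,0.2,0,0,0,0,235]])

```text
t: 4.55
position: [0.4828, -0.0143, 0.2381]
ee_rot: [[-0.204, 0.979, -0.008], [0.979, 0.204, -0.0], [0.002, -0.008, -1.0]]
force: [-11.6, -4.2, 11.6]
width: 0.0087
grip_force: 61.2
```

Call:
jog_arm(plan=[[0,0.1,0,0,0,0,235],[0,0.2,0,0,0,0,235],[0,0.2,0,0,0,0,235]])

```text
t: 4.85
position: [0.4834, -0.0142, 0.2381]
ee_rot: [[-0.205, 0.979, -0.012], [0.979, 0.205, -0.001], [0.002, -0.012, -1.0]]
force: [-14.4, -5.9, 14.3]
width: 0.0089
grip_force: 61.8
```

Run:
```python
from h import *
goto(np.array([.448,-.024,.237])+ex*.030,11.8)
f,W=grab('side'); cv2.imwrite('pics/s2.png',cv2.resize(f['img'][100:260,170:370,::-1],(800,640))[:600])
```

```text
t 4.85 jog cm [-0.24 -0.67  0.12] deg [-0.67 -0.1   0.03] F [-14.4  -5.9  14.3] M [-0.97  1.77 -0.09] q [ -9.8  24.4 110.4  -0.2  45.8 -21.5] w 0.008887640034414824
```

View pics/s2.png

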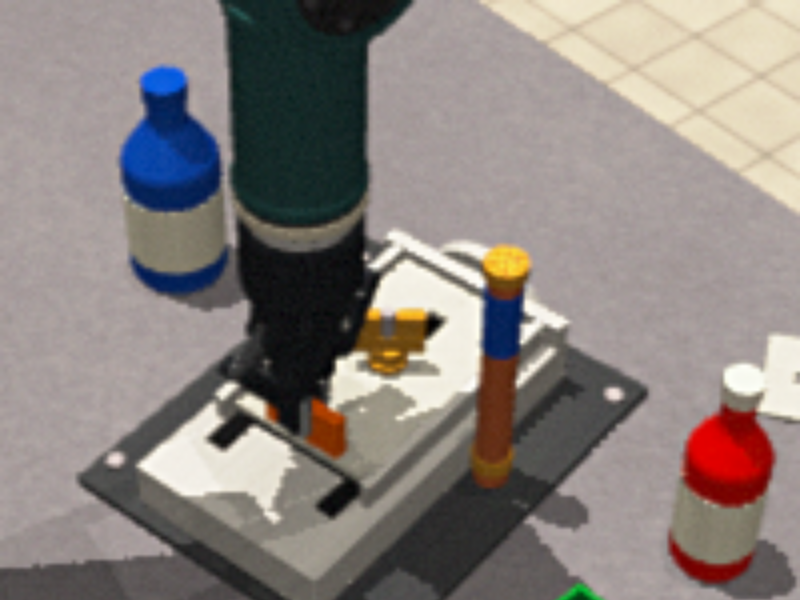

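The dark gap at the end stop is closed and force is rising, so the cover is home. Release and rise.

Call:
jog_arm(plan=[[0,-0.2,0,0,0,0,190],[0,-0.3,0,0,0,0,170],[0,-0.3,0,0,0,0,170],[0,-0.3,-3,0,0,0,170],[0,-0.3,-7,0,0,0,170]])

```text
t: 5.4
position: [0.4843, -0.0145, 0.3079]
ee_rot: [[-0.204, 0.979, -0.004], [0.979, 0.204, 0.001], [0.002, -0.004, -1.0]]
force: [1.3, -0.3, 0.6]
width: 0.028
grip_force: 0.0
```

Call:
jog_arm(plan=[[0,-4,-1,0,0,0,100],[0,-8,-1,0,0,0,0],[0,-12,-1,0,0,0,0],[0,-13,-1,0,0,0,0]])

```text
t: 5.8
position: [0.3536, -0.0406, 0.3182]
ee_rot: [[-0.203, 0.979, -0.004], [0.979, 0.203, 0.001], [0.002, -0.004, -1.0]]
force: [0.1, -0.2, -0.6]
width: 0.0847
grip_force: 0.0
```

Run:
```python
from h import *
goto(NUT+[0,0,.30],145)
for n in('top','side'):
    f,W=grab(n); h=cv2.cvtColor(f['img'],cv2.COLOR_RGB2HSV).astype(int);Z=W[...,2]
    for lab,c,r in(('nut',NUT,.032),('tab',NUT-.083*ex,.04)):
        m=(np.hypot(W[...,0]-c[0],W[...,1]-c[1])<r)&(Z>.078)&(Z<.12)&(h[...,0]<30)&(h[...,1]>90)
        p=W[m]
        if len(p)>5: print(n,lab,len(p),*rect(p),(p.mean(0)*1000).round(1),'box',((p-NUT)@ex).mean()*1000,((p-NUT)@ey).mean()*1000)
        t=p[p[:,2]>.098]
        if len(t)>5: print('  top',len(t),*rect(t),(t.mean(0)*1000).round(1))
    print([[round(x*1000,1) for x in p] for p in W[(np.hypot(W[...,0]-NUT[0],W[...,1]-NUT[1])<.032)&(Z>.095)&(Z<.12)]][::4])
```

```text
t 5.8 jog cm [-0.37 20.93  1.74] deg [   0.     -0.31 -133.27] F [ 0.1 -0.2 -0.6] M [-0.01  0.01  0.01] q [-17.7   7.3 120.7  -0.   52.3 -29.4] w 0.08468986933022157
top nut 56 [559.8   1.4] [13.8 46. ] 51.1 [558.2  -0.6 100.2] box -0.7817847281096627 1.3205841640361717
  top 45 [5.587e+02 1.000e-01] [ 9. 46.] 51.0 [558.4   0.  103.2]
top tab 73 [478.1 -15.3] [10.4 57.6] 12.0 [477.5 -15.5  89.8] box -82.78336303458235 3.1726258586696314
[[np.float64(578.1), np.float64(-10.5), np.float64(102.5)], [np.float64(575.2), np.float64(-10.6), np.float64(101.8)], [np.float64(571.8), np.float64(-4.7), np.float64(102.7)], [np.float64(572.2), np.float64(-16.6), np.float64(102.5)], [np.float64(569.0), np.float64(-13.7), np.float64(102.7)], [np.float64(566.1), np.float64(-10.8), np.float64(101.7)], [np.float64(563.4), np.float64(-8.0), np.float64(99.9)], [np.float64(559.2), np.float64(-2.0), np.float64(104.7)], [np.float64(556.4), np.float64(0.9), np.float64(103.4)], [np.float64(552.8), np.float64(6.8), np.float64(105.3)], [np.float64(550.2), np.float64(12.6), np.float64(102.4)], [np.float64(552.0)
[... 1104 characters left out ...]
64(99.2)], [np.float64(551.5), np.float64(1.8), np.float64(101.0)], [np.float64(558.1), np.float64(-6.4), np.float64(103.1)], [np.float64(567.3), np.float64(-11.6), np.float64(101.4)], [np.float64(574.3), np.float64(-19.2), np.float64(102.8)], [np.float64(543.2), np.float64(8.0), np.float64(97.9)], [np.float64(550.9), np.float64(1.1), np.float64(98.3)], [np.float64(557.2), np.float64(-7.5), np.float64(100.9)], [np.float64(568.8), np.float64(-13.9), np.float64(98.6)], [np.float64(538.1), np.float64(10.0), np.float64(95.9)], [np.float64(547.7), np.float64(1.2), np.float64(96.6)], [np.float64(564.8), np.float64(-10.7), np.float64(95.1)], [np.float64(574.7), np.float64(-19.0), np.float64(95.2)]]
```

Cover reads home (tab at box x ≈ -83). Wings lie along 141°/-39°, centre (559,-1.5). Rising above the pipes, turning to ψ=141 and approaching from above for a span grip.

Call:
jog_arm(plan=[[0,0,-3,0,0,-8.5,0],[0,0,-6,0,0,-17,0],[0,0,-9,0,0,-25.5,0],[0,0,-9,0,0,-34,0],[0,0,-9,0,0,-42,0]])

```text
t: 6.4
position: [0.3603, -0.0414, 0.4105]
ee_rot: [[-0.81, 0.586, 0.005], [0.586, 0.81, -0.001], [-0.005, 0.002, -1.0]]
force: [-0.2, -0.1, -0.6]
width: 0.0852
grip_force: 0.0
```

Call:
jog_arm(plan=[[0,0,0,0,0,-8.5,0],[0,0,0,0,0,-17,0],[0,0,0,0,0,-25.5,0],[0,0,0,0,0,-34,0],[0,0,0,0,0,-42,0]])

```text
t: 6.9
position: [0.3598, -0.0412, 0.4093]
ee_rot: [[-0.994, -0.107, 0.002], [-0.107, 0.994, -0.0], [-0.002, -0.001, -1.0]]
force: [0.5, 0.0, -0.4]
width: 0.0854
grip_force: 0.0
```

Call:
jog_arm(plan=[[0,0,0,0,0,-8.5,0],[0,0,0,0,0,-17,0],[0,0,0,0,0,-25.5,0],[0,0,0,0,0,-34,0],[0,0,0,0,0,-42,0]])

```text
t: 7.4
position: [0.3598, -0.0413, 0.4093]
ee_rot: [[-0.668, -0.745, 0.002], [-0.745, 0.668, -0.0], [-0.001, -0.002, -1.0]]
force: [1.2, -0.2, 0.3]
width: 0.0854
grip_force: 0.0
```

```bash
python3 -c "
from h import *
goto([.5592,-.0015,.405],141)"
```

```text
t 7.4 jog cm [-16.27 -12.19   0.47] deg [-0.11  0.06 -2.88] F [ 1.2 -0.2  0.3] M [ 0.03 -0.    0.05] q [ -17.5   -0.3  112.7    0.    67.5 -155.6] w 0.08542363862410864
```

Call:
jog_arm(plan=[[-4,-3,0,0,0,-2.9,0],[-8,-6,0,0,0,-2.9,0],[-12,-9,0,0,0,-2.9,0],[-15.5,-11.6,0,0,0,-2.9,0],[-16.3,-12.2,0,0,0,-2.9,0]])

```text
t: 7.9
position: [0.5639, -0.0013, 0.4087]
ee_rot: [[-0.633, -0.774, 0.006], [-0.774, 0.633, 0.0], [-0.004, -0.004, -1.0]]
force: [-0.9, 0.5, -0.7]
width: 0.0851
grip_force: 0.0
```

```bash
python3 -c "
from h import *
goto([.5592,-.0015,.250],141)"
```

```text
t 7.9 jog cm [ 0.37  0.42 15.86] deg [-0.24  0.2  -0.26] F [-0.9  0.5 -0.7] M [0.04 0.01 0.02] q [  -7.2   17.3   90.9    0.    71.5 -147.9] w 0.08509352402991904
```

Call:
jog_arm(plan=[[0,0,0,0,0,0,0],[0,0,3,0,0,0,0],[0,0,6,0,0,0,0],[0,0,8.5,0,0,0,0],[0,0,9,0,0,0,0]])

```text
t: 8.4
position: [0.5552, -0.0024, 0.3161]
ee_rot: [[-0.634, -0.773, -0.006], [-0.773, 0.634, 0.001], [0.003, 0.005, -1.0]]
force: [0.1, 0.7, -0.0]
width: 0.0854
grip_force: 0.0
```

```bash
python3 -c "
from h import *
goto([.5592,-.0015,.252],141)"
```

```text
t 8.4 jog cm [-0.35 -0.29  6.41] deg [ 0.3  -0.2  -0.36] F [ 0.1  0.7 -0. ] M [-0.02 -0.01  0.04] q [  -7.4   22.5   97.7   -0.    60.1 -148. ] w 0.08541392900084395
```

Call:
jog_arm(plan=[[0,0,2.5,0,0,0,0],[0,0,5,0,0,0,0],[0,0,6.5,0,0,0,0],[0,0,6.9,0,0,0,0],[0,0,6.9,0,0,0,0]])

```text
t: 8.9
position: [0.5574, -0.0026, 0.2502]
ee_rot: [[-0.634, -0.773, -0.0], [-0.773, 0.634, -0.0], [0.0, 0.0, -1.0]]
force: [0.3, -0.2, 0.6]
width: 0.0857
grip_force: 0.0
```

Call:
jog_arm(plan=[[0,0,0,0,0,0,0],[0,0,0,0,0,0,0]])

```text
t: 9.1
position: [0.5581, -0.0026, 0.251]
ee_rot: [[-0.634, -0.773, 0.002], [-0.773, 0.634, -0.0], [-0.001, -0.002, -1.0]]
force: [-1.1, 0.1, -0.1]
width: 0.0853
grip_force: 0.0
```

Run:
```python
from h import *
goto([.5592,-.0015,.247],141)
f,W=grab('side'); cv2.imwrite('pics/s3.png',cv2.resize(f['img'][110:230,200:350,::-1],(750,600)))
```

```text
t 9.1 jog cm [-0.16 -0.02  0.4 ] deg [-0.11  0.06 -0.35] F [-1.1  0.1 -0.1] M [-0.01 -0.04 -0.02] q [  -7.4   27.7  100.8   -0.    51.4 -148. ] w 0.08534800600570414
```

View pics/s3.png

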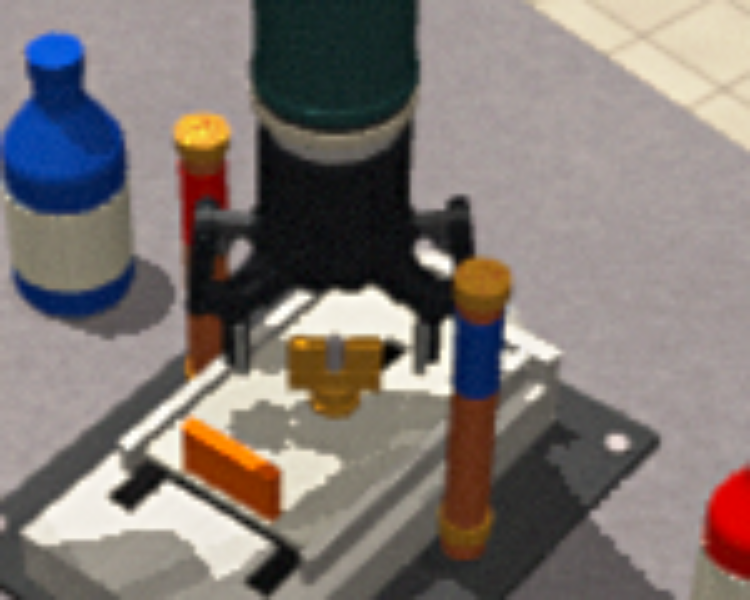

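The open fingers (237,340) and (425,335) straddle the nut at (335,360), roughly centred. The open knuckles nearly reach the pipes, but they retract when gripping. Lower slightly and close.

Call:
jog_arm(plan=[[-0.1,0,0.3,0,0,0,40],[-0.1,0,0.3,0,0,0,80],[-0.1,0,0.3,0,0,0,105],[-0.1,0,0.3,0,0,0,115],[-0.1,0,0.3,0,0,0,125]])

```text
t: 9.65
position: [0.56, -0.0024, 0.2479]
ee_rot: [[-0.634, -0.773, 0.005], [-0.773, 0.634, -0.002], [-0.002, -0.005, -1.0]]
force: [4.4, -3.9, 4.3]
width: 0.0489
grip_force: 61.0
```

Call:
jog_arm(plan=[[0,0,0,0,0,0,135],[0,0,0,0,0,0,135],[0,0,0,0,0,0,135]])

```text
t: 9.95
position: [0.56, -0.0024, 0.2479]
ee_rot: [[-0.634, -0.773, 0.005], [-0.773, 0.634, -0.002], [-0.002, -0.005, -1.0]]
force: [3.2, -4.8, 4.9]
width: 0.0489
grip_force: 61.0
```

Run:
```python
from h import *
goto([.5592,-.0015,.247],141)
f,W=grab('side'); cv2.imwrite('pics/s4.png',cv2.resize(f['img'][110:230,200:350,::-1],(750,600)))
```

```text
t 9.95 jog cm [-0.02  0.12  0.09] deg [-0.28  0.11 -0.33] F [ 3.2 -4.8  4.9] M [-0.64 -0.72 -0.07] q [-7.300e+00  2.800e+01  1.008e+02 -1.000e-01  5.090e+01 -1.479e+02] w 0.048892142773572726
```

View pics/s4.png

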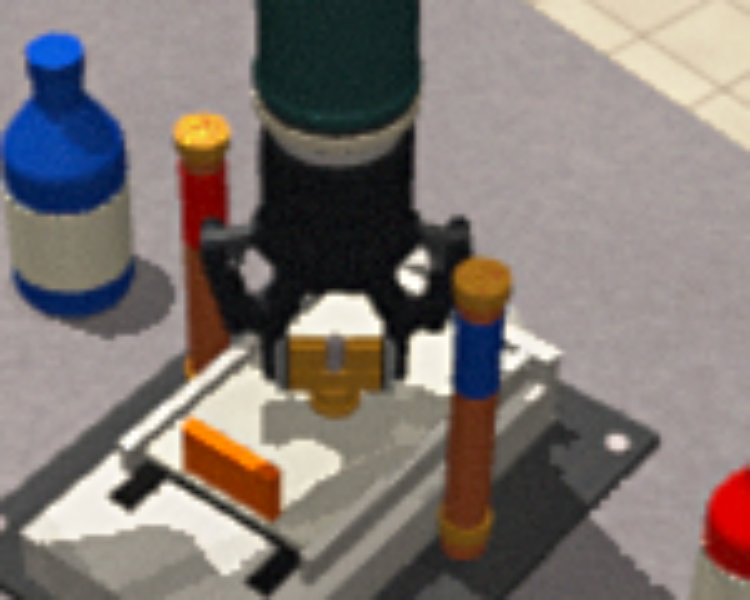

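Span grip works, but the knuckles stay about ±70 mm out, leaving only a few mm to the pipes when turning past them. The thickness grip is narrower. I'll release, rise above the pipes, turn 90° and regrip.

Call:
jog_arm(plan=[[0,0,0,0,0,0,100],[0,0,0,0,0,0,85],[0,0,-3,0,0,0,85],[0,0,-7,0,0,0,85],[0,0,-10,0,0,0,85]])

```text
t: 10.5
position: [0.5573, -0.0013, 0.3474]
ee_rot: [[-0.634, -0.773, -0.003], [-0.773, 0.634, 0.001], [0.001, 0.003, -1.0]]
force: [0.8, 0.0, 0.1]
width: 0.057
grip_force: 0.0
```

Call:
jog_arm(plan=[[0,0,0,0,0,8.5,85],[0,0,0,0,0,17,85],[0,0,0,0,0,25.5,85],[0,0,0,0,0,34,85],[0,0,0,0,0,42,85]])

```text
t: 11.0
position: [0.5569, -0.0012, 0.3457]
ee_rot: [[-0.989, -0.145, -0.004], [-0.145, 0.989, 0.001], [0.004, 0.002, -1.0]]
force: [0.8, -0.5, -0.2]
width: 0.0574
grip_force: 0.0
```

Call:
jog_arm(plan=[[0,0,0,0,0,8.5,120],[0,0,0,0,0,17,140],[0,0,0,0,0,25.5,140],[0,0,0,0,0,34,140],[0,0,0,0,0,42,140]])

```text
t: 11.5
position: [0.5569, -0.0012, 0.3456]
ee_rot: [[-0.832, 0.555, -0.004], [0.555, 0.832, 0.001], [0.004, -0.002, -1.0]]
force: [-0.2, 0.1, -0.1]
width: 0.0385
grip_force: 0.0
```

Run:
```python
from h import *
goto([.561,-.002,.251],50.6)
f,W=grab('side');h=cv2.cvtColor(f['img'],cv2.COLOR_RGB2HSV).astype(int);Z=W[...,2]
m=(np.hypot(W[...,0]-NUT[0],W[...,1]-NUT[1])<.032)&(Z>.078)&(Z<.12)&(h[...,0]<30)&(h[...,1]>90);p=W[m];print(len(p),*rect(p))
```

```text
t 11.5 jog cm [-0.43  0.18  9.46] deg [-0.1  -0.23  5.72] F [-0.2  0.1 -0.1] M [-0.02  0.02 -0.02] q [ -7.2  20.6  95.8   0.   63.8 -63.6] w 0.038538074566579976
154 [559.7  -2.5] [14.5 49.5] 51.9
```

Call:
jog_arm(plan=[[-0.4,0.2,2.5,0,-0.2,5.7,140],[-0.4,0.2,5,0,-0.2,5.7,140],[-0.4,0.2,7.5,0,-0.2,5.7,140],[-0.4,0.2,9,0,-0.2,5.7,140],[-0.4,0.2,9.2,0,-0.2,5.7,140]])

```text
t: 12.05
position: [0.5606, -0.0018, 0.2521]
ee_rot: [[-0.778, 0.628, -0.004], [0.628, 0.778, -0.001], [0.003, -0.003, -1.0]]
force: [0.1, 0.3, 0.6]
width: 0.0388
grip_force: 0.0
```

Call:
jog_arm(plan=[[0,0,0.1,0,0,0,170],[0,0,0.1,0,0,0,200],[0,0,0.1,0,0,0,235],[0,0,0.1,0,0,0,235],[0,0,0.1,0,0,0,235]])

```text
t: 12.55
position: [0.5636, -0.0012, 0.2547]
ee_rot: [[-0.776, 0.63, 0.006], [0.63, 0.777, -0.0], [-0.005, 0.004, -1.0]]
force: [2.9, 6.2, -3.3]
width: 0.0089
grip_force: 59.4
```

Run:
```python
from h import *
goto([.561,-.002,.251],50.6)
f,W=grab('side'); cv2.imwrite('pics/s5.png',cv2.resize(f['img'][110:230,200:350,::-1],(750,600)))
```

```text
t 12.55 jog cm [ 0.16 -0.22  0.37] deg [0.21 0.28 0.34] F [ 2.9  6.2 -3.3] M [ 0.8  -0.32  0.05] q [ -7.2  27.6 100.    0.   52.  -58.1] w 0.008907517683496596
```

View pics/s5.png

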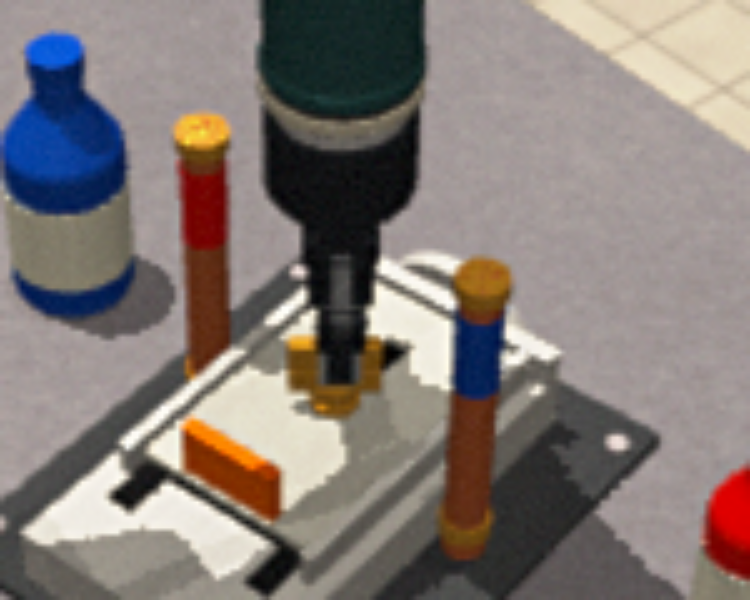

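The fingers grip the wings across the thickness at (338,360), well clear of both pipes. Turn clockwise (+z), following the nut down.

Call:
jog_arm(plan=[[0,0.2,0,0,0,0,235],[0,0.2,0.02,0,0,7,235],[0,0.2,0.03,0,0,14,235],[0,0.2,0.04,0,0,21,235],[0,0.2,0.05,0,0,28,235]])

```text
t: 13.1
position: [0.5636, -0.0011, 0.2542]
ee_rot: [[-0.386, 0.922, 0.002], [0.922, 0.386, -0.003], [-0.004, 0.001, -1.0]]
force: [-3.6, -1.3, 5.0]
width: 0.0086
grip_force: 60.5
```

```bash
python3 -c "
from h import *
goto([.561,-.002,.251],-49)"
```

```text
t 13.1 jog cm [ 0.02 -0.27  0.32] deg [ 0.19  0.17 71.73] F [-3.6 -1.3  5. ] M [-0.46  0.69  0.08] q [ -7.1  27.7 100.   -0.2  52.2 -29.7] w 0.008602033080649316
```

Call:
jog_arm(plan=[[0,0,0.02,0,0,8,235],[0,0,0.04,0,0,16,235],[0,0,0.05,0,0,24,235],[0,0,0.07,0,0,30,235]])

```text
t: 13.5
position: [0.5629, -0.0012, 0.2535]
ee_rot: [[0.127, 0.992, 0.0], [0.992, -0.127, -0.003], [-0.003, 0.001, -1.0]]
force: [-5.0, -1.7, 7.4]
width: 0.0088
grip_force: 61.2
```

```bash
python3 -c "
from h import *
goto([.561,-.002,.251],-49)"
```

```text
t 13.5 jog cm [-0.11 -0.18  0.25] deg [ 0.12  0.16 41.72] F [-5.  -1.7  7.4] M [-0.42  1.02  0.11] q [ -7.1  27.8 100.   -0.2  52.1   0.4] w 0.008814094787552499
```

Call:
jog_arm(plan=[[0,0,0,0,0,5,235],[0,0,0.02,0,0,10,235],[0,0,0.03,0,0,15,235]])

```text
t: 13.8
position: [0.5626, -0.0011, 0.2532]
ee_rot: [[0.378, 0.926, -0.0], [0.926, -0.378, -0.003], [-0.003, 0.001, -1.0]]
force: [-5.6, 0.3, 7.5]
width: 0.0089
grip_force: 61.3
```

```bash
python3 -c "
from h import *
goto([.561,-.002,.251],-49)"
```

```text
t 13.8 jog cm [-0.15 -0.11  0.22] deg [ 0.09  0.16 26.81] F [-5.6  0.3  7.5] M [-0.29  1.13  0.1 ] q [ -7.1  27.8 100.1  -0.2  52.1  15.3] w 0.008873859064729529
```

Call:
jog_arm(plan=[[0,0,0,0,0,4,235],[0,0,0.02,0,0,8,235],[0,0,0.03,0,0,12,235]])

```text
t: 14.1
position: [0.5623, -0.0009, 0.2529]
ee_rot: [[0.561, 0.828, -0.001], [0.828, -0.561, -0.003], [-0.003, 0.001, -1.0]]
force: [-6.8, -3.1, 9.6]
width: 0.0084
grip_force: 61.6
```

```bash
python3 -c "
from h import *
goto([.561,-.002,.251],-49)"
```

```text
t 14.1 jog cm [-0.16 -0.05  0.19] deg [ 0.07  0.16 14.85] F [-6.8 -3.1  9.6] M [-0.4   1.42  0.13] q [ -7.1  27.8 100.1  -0.2  52.1  27.2] w 0.008437965799937356
```

Call:
jog_arm(plan=[[-0.1,-0.1,-0.1,0,0,4,235],[-0.1,-0.1,-0.1,0,0,8,235],[-0.1,-0.1,-0.1,0,0,12,235]])

```text
t: 14.4
position: [0.5617, -0.0009, 0.253]
ee_rot: [[0.721, 0.692, 0.001], [0.692, -0.721, -0.002], [-0.001, 0.002, -1.0]]
force: [-1.2, 0.7, -3.2]
width: 0.0087
grip_force: 59.9
```

```bash
python3 -c "
from h import *
goto([.561,-.002,.251],-49)"
```

```text
t 14.4 jog cm [-0.13  0.03  0.2 ] deg [0.12 0.05 2.83] F [-1.2  0.7 -3.2] M [0.27 0.32 0.16] q [-7.100e+00  2.770e+01  1.002e+02 -1.000e-01  5.200e+01  3.920e+01] w 0.008672130219886325
```

Call:
jog_arm(plan=[[0,0,0,0,0,4,235],[0,0,0.02,0,0,8,235],[0,0,0.02,0,0,8,235]])

```text
t: 14.7
position: [0.5616, -0.0007, 0.2528]
ee_rot: [[0.81, 0.587, 0.0], [0.587, -0.81, -0.002], [-0.001, 0.002, -1.0]]
force: [-3.0, 1.7, -0.1]
width: 0.0088
grip_force: 60.4
```

```bash
python3 -c "
from h import *
goto([.561,-.002,.251],-70)"
```

```text
t 14.7 jog cm [-0.12  0.06  0.18] deg [ 0.1   0.02 15.94] F [-3.   1.7 -0.1] M [ 0.38  0.71 -0.01] q [-7.100e+00  2.770e+01  1.002e+02 -1.000e-01  5.200e+01  4.710e+01] w 0.008802528962627738
```

Call:
jog_arm(plan=[[0,0,0,0,0,4,235],[0,0,0.02,0,0,8,235],[0,0,0.03,0,0,12,235]])

```text
t: 15.0
position: [0.5615, -0.0005, 0.2525]
ee_rot: [[0.914, 0.406, 0.0], [0.406, -0.914, -0.001], [-0.0, 0.001, -1.0]]
force: [-2.4, 3.5, 1.5]
width: 0.0089
grip_force: 60.6
```

```bash
cat >> h.py <<'E'
def feel(k=6):
    M=[];F=[];T=[]
    for i in range(k):
        o=env.get_obs();M.append(o['torque'][2]);F.append(o['force']);T.append(o['tau'][5]); env.grab_frame('side')
    R=np.array(o['ee_rot']);print('t',round(o['t'],2),'psi',np.degrees(np.arctan2(R[1,1],R[0,1])).round(1),'q6',round(o['q'][5],1),'Mz',np.mean(M).round(3),np.std(M).round(3),'tau6',np.round(T,3),'F',np.mean(F,0).round(1),'Ftool',(R.T@np.mean(F,0)).round(1))
E
python3 -c "
from h import *
feel()"
```

```text
t 15.25 psi -65.9 q6 58.8 Mz 0.009 0.061 tau6 [-0.767 -0.157  0.702  0.221  0.046  0.003] F [-3.9  3.1  2. ] Ftool [-2.2 -4.4 -2. ]
```

Call:
jog_arm(plan=[[0,-0.1,0,0,0,4,235],[0,-0.1,0.02,0,0,8,235],[0,-0.1,0.03,0,0,12,235],[0,-0.1,0.03,0,0,12,235]])

```text
t: 15.7
position: [0.5613, 0.0, 0.2522]
ee_rot: [[0.978, 0.209, 0.001], [0.209, -0.978, -0.002], [0.0, 0.002, -1.0]]
force: [-5.9, 1.4, 3.2]
width: 0.0088
grip_force: 61.1
```

```bash
python3 -c "
from h import *
feel()"
```

```text
t 15.95 psi -77.8 q6 70.9 Mz -0.035 0.04 tau6 [ 0.688  0.164  0.007 -0.02  -0.019 -0.02 ] F [-5.3  1.3  3.9] Ftool [-4.9 -2.4 -3.9]
```

Call:
jog_arm(plan=[[-0.1,0,0,0,0,4,235],[-0.1,0,0.02,0,0,8,235],[-0.1,0,0.03,0,0,12,235],[-0.1,0,0.03,0,0,12,235]])

```text
t: 16.4
position: [0.561, 0.0002, 0.252]
ee_rot: [[1.0, 0.001, 0.003], [0.001, -1.0, -0.001], [0.003, 0.001, -1.0]]
force: [-3.2, 4.5, 2.3]
width: 0.0087
grip_force: 61.0
```

```bash
python3 -c "
from h import *
feel(5)"
```

```text
t 16.6 psi -89.8 q6 82.9 Mz -0.025 0.043 tau6 [ 0.614  0.175  0.029 -0.006 -0.012] F [-3.4  3.7  2.3] Ftool [-3.4 -3.8 -2.3]
```

Call:
jog_arm(plan=[[0,-0.1,0,0,0,5,235],[0,-0.1,0.02,0,0,10,235],[0,-0.1,0.03,0,0,14,235],[0,-0.1,0.03,0,0,14,235]])

```text
t: 17.05
position: [0.561, 0.0008, 0.2517]
ee_rot: [[0.971, -0.24, 0.003], [-0.24, -0.971, -0.002], [0.003, 0.001, -1.0]]
force: [-4.0, 1.6, 3.2]
width: 0.0084
grip_force: 61.2
```

```bash
python3 -c "
from h import *
feel(5)"
```

```text
t 17.25 psi -103.9 q6 97.0 Mz -0.003 0.039 tau6 [0.692 0.22  0.032 0.002 0.017] F [-4.3  1.7  4.2] Ftool [-4.6 -0.6 -4.2]
```

Call:
jog_arm(plan=[[-0.1,0,0,0,0,5,235],[-0.1,0,0.02,0,0,10,235],[-0.1,0,0.02,0,0,14,235],[-0.1,0,0.02,0,0,14,235]])

```text
t: 17.7
position: [0.5608, 0.0013, 0.2514]
ee_rot: [[0.883, -0.47, 0.005], [-0.47, -0.883, -0.002], [0.005, -0.001, -1.0]]
force: [-0.6, 4.5, 2.1]
width: 0.0087
grip_force: 61.1
```

```bash
python3 -c "
from h import *
feel(5)"
```

```text
t 17.9 psi -117.9 q6 111.1 Mz 0.005 0.03 tau6 [ 0.724  0.261  0.062 -0.026  0.006] F [-0.4  4.9  0.9] Ftool [-2.6 -4.1 -0.9]
```

Call:
jog_arm(plan=[[0,-0.15,0,0,0,5,235],[0,-0.15,0.02,0,0,10,235],[0,-0.15,0.02,0,0,14,235],[0,-0.15,0.02,0,0,14,235]])

```text
t: 18.35
position: [0.5613, 0.0019, 0.2512]
ee_rot: [[0.743, -0.669, 0.004], [-0.669, -0.743, -0.003], [0.005, -0.0, -1.0]]
force: [-1.1, 0.5, 2.2]
width: 0.0084
grip_force: 61.2
```

```bash
python3 -c "
from h import *
feel(5)"
```

```text
t 18.55 psi -131.9 q6 125.2 Mz 0.012 0.04 tau6 [0.71  0.238 0.04  0.006 0.016] F [-0.9 -0.5  1.8] Ftool [-0.4  1.  -1.8]
```

Call:
jog_arm(plan=[[0,0,0,0,0,5,235],[0,0,0.02,0,0,10,235],[0,0,0.02,0,0,14,235],[0,0,0.02,0,0,14,235]])

```text
t: 19.0
position: [0.5615, 0.0021, 0.2512]
ee_rot: [[0.559, -0.829, 0.004], [-0.829, -0.559, -0.003], [0.005, -0.002, -1.0]]
force: [1.1, 0.2, 1.6]
width: 0.0087
grip_force: 61.2
```

Run:
```python
from h import *
feel(5)
f,W=grab('side'); cv2.imwrite('pics/s6.png',cv2.resize(f['img'][110:230,200:350,::-1],(750,600)))
```

```text
t 19.2 psi -146.0 q6 139.3 Mz 0.025 0.05 tau6 [0.728 0.253 0.05  0.015 0.024] F [ 0.8 -1.   1.7] Ftool [ 1.3 -0.1 -1.6]
```

View pics/s6.png

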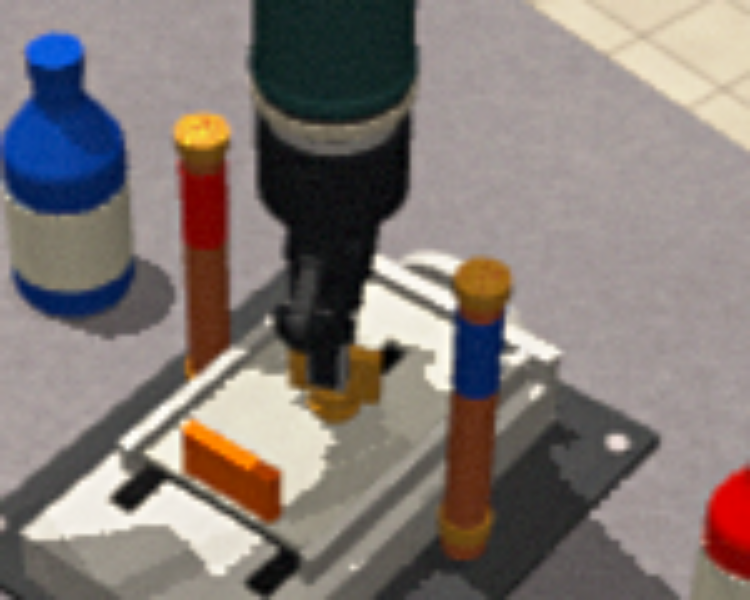

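The nut (335,385) has turned with the fingers and come down; both pipes are clear. Torque is still low, so continue.

Call:
jog_arm(plan=[[0,0,0,0,0,5,235],[0,0,0.02,0,0,10,235],[0,0,0.02,0,0,14,235],[0,0,0.02,0,0,14,235]])

```text
t: 19.7
position: [0.5618, 0.0023, 0.251]
ee_rot: [[0.341, -0.94, 0.005], [-0.94, -0.341, -0.002], [0.004, -0.004, -1.0]]
force: [3.8, -0.1, 1.4]
width: 0.0089
grip_force: 61.2
```

Run:
```python
from h import *
feel(6)
```

```text
t 19.95 psi -160.0 q6 153.3 Mz 0.007 0.048 tau6 [ 0.718  0.231  0.031 -0.005  0.002 -0.001] F [4.5 0.5 1.6] Ftool [ 1.  -4.4 -1.6]
```

Call:
jog_arm(plan=[[0,-0.15,0,0,0,5,235],[0,-0.15,0.02,0,0,10,235],[0,-0.15,0.02,0,0,14,235],[0,-0.15,0.02,0,0,14,235]])

```text
t: 20.4
position: [0.5625, 0.0025, 0.2509]
ee_rot: [[0.104, -0.995, 0.004], [-0.995, -0.104, -0.003], [0.003, -0.003, -1.0]]
force: [2.7, -1.9, 5.4]
width: 0.0087
grip_force: 61.9
```

Run:
```python
from h import *
feel(6)
```

```text
t 20.65 psi -173.9 q6 167.3 Mz -0.105 0.026 tau6 [ 0.653  0.125 -0.056 -0.096 -0.102 -0.101] F [ 2.4 -2.   5.5] Ftool [ 2.3 -2.2 -5.5]
```

Torque is now about 0.1 N m, so the firm part is near, but joint 6 is at its range end. Release, rise, turn back 180° and regrip.

Call:
jog_arm(plan=[[0,0,0,0,0,0,180],[0,0,0,0,0,0,140],[0,0,0,0,0,0,140],[0,0,-4,0,0,-4,140],[0,0,-8,0,0,-10,140]])

```text
t: 21.2
position: [0.5608, 0.0032, 0.3296]
ee_rot: [[0.279, -0.96, -0.003], [-0.96, -0.279, -0.001], [0.001, 0.003, -1.0]]
force: [1.3, 0.0, -0.2]
width: 0.0383
grip_force: 0.0
```

Call:
jog_arm(plan=[[0,0,-2,0,0,-8.5,140],[0,0,-2,0,0,-17,140],[0,0,-2,0,0,-25.5,140],[0,0,-2,0,0,-34,140],[0,0,-2,0,0,-42.5,140]])

```text
t: 21.7
position: [0.5614, 0.0032, 0.3501]
ee_rot: [[0.856, -0.517, 0.001], [-0.517, -0.856, -0.002], [0.002, 0.001, -1.0]]
force: [-0.2, 0.2, -0.8]
width: 0.0388
grip_force: 0.0
```

Call:
jog_arm(plan=[[0,0,0,0,0,-8.5,140],[0,0,0,0,0,-17,140],[0,0,0,0,0,-25.5,140],[0,0,0,0,0,-34,140],[0,0,0,0,0,-42.5,140]])

```text
t: 22.2
position: [0.5614, 0.0032, 0.3499]
ee_rot: [[0.98, 0.197, 0.001], [0.197, -0.98, -0.002], [0.0, 0.002, -1.0]]
force: [-0.3, 0.2, 0.2]
width: 0.0384
grip_force: 0.0
```

Call:
jog_arm(plan=[[0,0,0,0,0,-8.5,140],[0,0,0,0,0,-17,140],[0,0,0,0,0,-25.5,140],[0,0,0,0,0,-34,140],[0,0,0,0,0,-42.5,140]])

```text
t: 22.7
position: [0.5614, 0.0032, 0.3499]
ee_rot: [[0.59, 0.807, 0.001], [0.807, -0.59, -0.002], [-0.001, 0.002, -1.0]]
force: [-0.0, -0.6, -0.5]
width: 0.0383
grip_force: 0.0
```

Call:
jog_arm(plan=[[0,0,0,0,0,-8.5,140],[0,0,0,0,0,-17,140],[0,0,0,0,0,-25.5,140],[0,0,0,0,0,-34,140],[0,0,0,0,0,-42.5,140]])

```text
t: 23.2
position: [0.5614, 0.0032, 0.3499]
ee_rot: [[-0.111, 0.994, 0.001], [0.994, 0.111, -0.002], [-0.002, 0.001, -1.0]]
force: [0.1, 0.2, 0.4]
width: 0.0384
grip_force: 0.0
```

Run:
```python
from h import *
feel(3)
goto([.5625,.0018,.2505],6.1)
for n in('top','side'):
    f,W=grab(n);h=cv2.cvtColor(f['img'],cv2.COLOR_RGB2HSV).astype(int);Z=W[...,2]
    m=(np.hypot(W[...,0]-NUT[0],W[...,1]-NUT[1])<.032)&(Z>.078)&(Z<.12)&(h[...,0]<30)&(h[...,1]>90);p=W[m]
    if len(p)>5:print(n,len(p),*rect(p),(p.mean(0)*1000).round(1),p[:,2].max())
    t=W[(np.hypot(W[...,0]-.479,W[...,1]+.018)<.04)&(Z>.075)&(Z<.1)&(h[...,0]<30)&(h[...,1]>90)]
    if len(t)>5:print('tab box x',((t-NUT)@ex).mean()*1000)
```

```text
t 23.3 psi 6.1 q6 -12.7 Mz -0.014 0.001 tau6 [ 1.968  0.634 -1.584] F [0.4 0.  0.3] Ftool [-0.   0.4 -0.3]
t 23.35 jog cm [-0.12  0.07  9.96] deg [ 0.06  0.12 -0.31] F [ 0.2  0.5 -0.1] M [0.   0.   0.03] q [ -6.7  20.6  95.1  -0.1  64.2 -12.4] w 0.038209919916043784
top 18 [557.2   0.7] [ 7.3 41.9] 2.3 [555.9  12.8  95.9] 0.1035185510653807
side 107 [559.4  -2.6] [12.5 48.4] 7.8 [558.   -5.4  91.2] 0.10287626975234429
tab box x -84.07780344202112
```

Call:
jog_arm(plan=[[-0.1,0.1,3,0,0,0,140],[-0.1,0.1,6,0,0,0,140],[-0.1,0.1,8.5,0,0,0,140],[-0.1,0.1,9.8,0,0,0,140],[-0.1,0.1,10,0,0,0,140]])

```text
t: 23.95
position: [0.5627, 0.002, 0.249]
ee_rot: [[-0.102, 0.995, -0.001], [0.995, 0.102, -0.002], [-0.002, -0.001, -1.0]]
force: [-0.0, 0.1, -0.6]
width: 0.0385
grip_force: 0.0
```

Call:
jog_arm(plan=[[0,0,0,0,0,0,170],[0,0,0,0,0,0,200],[0,0,0,0,0,0,235],[0,0,0,0,0,0,235],[0,0,0,0,0,0,235]])

```text
t: 24.45
position: [0.5628, 0.0018, 0.2518]
ee_rot: [[-0.104, 0.995, 0.002], [0.995, 0.104, -0.003], [-0.003, 0.002, -1.0]]
force: [-4.7, -0.6, 5.0]
width: 0.0086
grip_force: 60.0
```

Run:
```python
from h import *
feel(5)
```

```text
t 24.65 psi 6.0 q6 -12.7 Mz 0.042 0.025 tau6 [0.044 0.044 0.045 0.045 0.045] F [-3.8 -1.1  5.1] Ftool [-0.7 -3.9 -5.1]
```

Call:
jog_arm(plan=[[0,-0.1,0,0,0,2,235],[0,-0.1,0,0,0,4,235],[0,-0.1,0,0,0,6,235],[0,-0.1,0,0,0,6,235]])

```text
t: 25.1
position: [0.5626, 0.0017, 0.2518]
ee_rot: [[0.001, 1.0, 0.004], [1.0, -0.001, -0.003], [-0.003, 0.004, -1.0]]
force: [-1.9, -0.9, 6.7]
width: 0.0085
grip_force: 60.1
```

Run:
```python
from h import *
feel(5)
```

```text
t 25.3 psi 0.0 q6 -6.7 Mz 0.181 0.032 tau6 [0.545 0.294 0.197 0.177 0.174] F [-2.2 -1.   7.1] Ftool [-1.  -2.2 -7.1]
```

Call:
jog_arm(plan=[[0,0,0,0,0,2,235],[0,0,0,0,0,4,235],[0,0,0,0,0,6,235],[0,0,0,0,0,6,235]])

```text
t: 25.75
position: [0.5627, 0.0017, 0.2517]
ee_rot: [[0.105, 0.994, 0.004], [0.994, -0.105, -0.003], [-0.002, 0.005, -1.0]]
force: [-2.2, -0.5, 6.8]
width: 0.0087
grip_force: 60.3
```

Run:
```python
from h import *
feel(5)
```

```text
t 25.95 psi -6.0 q6 -0.7 Mz 0.135 0.019 tau6 [0.449 0.217 0.144 0.129 0.128] F [-1.9 -0.6  6.7] Ftool [-0.8 -1.8 -6.7]
```

Call:
jog_arm(plan=[[0,0,0,0,0,0.8,235],[0,0,0,0,0,1.6,235],[0,0,0,0,0,2.4,235],[0,0,0,0,0,3.2,235],[0,0,0,0,0,4,235]])

```text
t: 26.5
position: [0.5628, 0.0018, 0.2517]
ee_rot: [[0.173, 0.985, 0.005], [0.985, -0.173, -0.003], [-0.002, 0.005, -1.0]]
force: [-0.7, -0.7, 6.2]
width: 0.0087
grip_force: 60.3
```

```bash
sed -i "s/print('t',round(o\['t'\],2),'psi'/print(np.round(M,2),'t',round(o['t'],2),'psi'/" h.py
python3 - <<'E'
from h import *
feel(5)
E
```

```text
[0.36 0.31 0.3  0.24 0.31] t 26.7 psi -10.0 q6 3.2 Mz 0.305 0.04 tau6 [0.153 0.301 0.398 0.304 0.275] F [-1.  -0.4  6.1] Ftool [-0.6 -0.9 -6.1]
```

About 0.3 N m reached. Release and rise clear.

Call:
jog_arm(plan=[[0,0,0,0,0,0,200],[0,0,0,0,0,0,150],[0,0,0,0,0,0,150],[0,0,-4,0,0,0,150],[0,0,-8,0,0,0,150]])

```text
t: 27.25
position: [0.5615, 0.0021, 0.3301]
ee_rot: [[0.174, 0.985, -0.001], [0.985, -0.174, -0.002], [-0.002, -0.001, -1.0]]
force: [0.4, 0.7, 0.3]
width: 0.0347
grip_force: 0.0
```

Call:
jog_arm(plan=[[0,0,-5,0,0,0,150],[0,0,-8,0,0,0,150],[0,-5,-10,0,0,0,150],[0,-10,-10,0,0,0,150],[0,-10,-10,0,0,0,150]])

```text
t: 27.75
position: [0.4574, 0.0208, 0.4296]
ee_rot: [[0.174, 0.985, -0.003], [0.985, -0.174, -0.001], [-0.002, -0.003, -1.0]]
force: [-0.1, 0.5, -0.2]
width: 0.035
grip_force: 0.0
```

Run:
```python
from h import *
feel(3)
for n in('top','side'):
    f,W=grab(n);h=cv2.cvtColor(f['img'],cv2.COLOR_RGB2HSV).astype(int);Z=W[...,2]
    m=(np.hypot(W[...,0]-NUT[0],W[...,1]-NUT[1])<.032)&(Z>.075)&(Z<.12)&(h[...,0]<30)&(h[...,1]>90);p=W[m]
    if len(p)>5:print(n,len(p),*rect(p),(p.mean(0)*1000).round(1),p[:,2].max())
    t=W[(np.hypot(W[...,0]-.479,W[...,1]+.018)<.04)&(Z>.075)&(Z<.1)&(h[...,0]<30)&(h[...,1]>90)]
    if len(t)>5:print('tab box x',((t-NUT)@ex).mean()*1000)
cv2.imwrite('pics/s7.png',cv2.resize(f['img'][100:260,170:370,::-1],(750,600)))
```

```text
[-0.01 -0.04  0.01] t 27.85 psi -10.0 q6 4.0 Mz -0.011 0.022 tau6 [0.048 0.017 0.011] F [-0.1 -0.  -0.2] Ftool [-0.  -0.1  0.2]
tab box x -83.34583060803452
side 106 [559.2  -3.1] [49.9 12.2] 79.2 [556.6  -6.6  89.8] 0.10137513836859353
tab box x -83.9933713686659
```

View pics/s7.png

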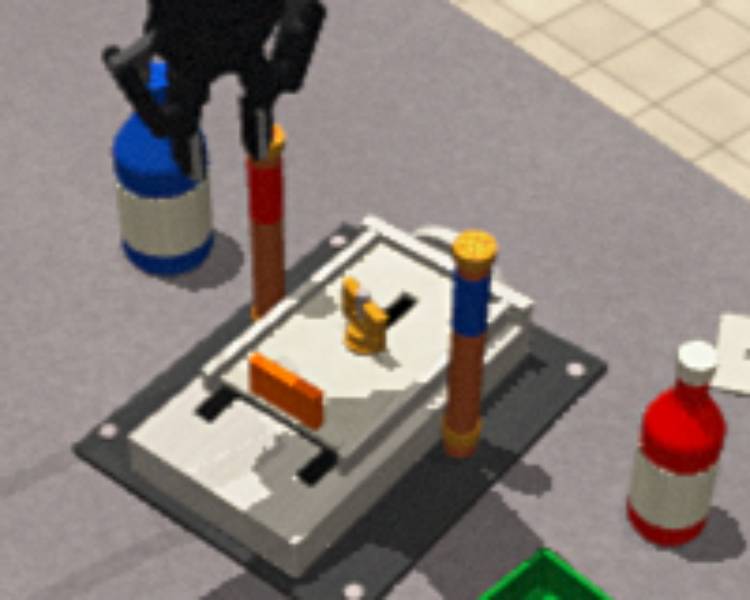

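The cover is home, the nut at (365,320) sits down with its wings at 79°, matching the last turn. Everything is clear of the robot.

```bash
python3 -c "
from cell import env
print(env.job_done())"
```

```text
the job is handed in; nothing more can be done
None
```

The lint box is closed: the cover is home against its end stop, the wing nut is tightened clockwise to about 0.3 N m, the arm is clear, and the job is handed in (at about 28 s, no verdict shown).

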